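Third hand for a guide rail

TASK

Take the steel guide rail off its wooden bearers and lay it, holes up, on the black base plate, with one side along the low locating bar and one end up against the dowel pin. Bring it up to the bar without a knock, then press it sideways against the bar with a steady 10 newtons or so for at least three seconds, and finish while still pressing: the fitter will now drive the screws. Leave the carriage, the hex key and the screw tray where they are.

Things in the scene. Friction and masses are not known exactly. Their poses are not given: they have to be found in the camera images.
- rail: Profiled steel guide rail, 220 long x 15 wide x 15 high, about 0.32 kg, four counterbored holes in the top face. Origin: middle of its underside; x along its length, z up out of the face with the holes. Both ends and both sides are alike: it may be laid either way round. It starts on the bearers, roughly along their x axis, underside 20 above the bench, its middle hanging free.
- bearers: Two fixed wooden blocks 20 high, each 40 x 90, with 110 of free bench between them; they carry the rail. Origin: on the bench midway between the blocks, which lie at 75 to either side along x.
- plate: Fixed black base plate of a linear axis, 160 (x) x 280 (y), top 20 above the bench; on it bar, pin and, beside the rail's place, a screw support block (44 x 22, centre at x -12, y +122, 26 tall). Origin: under its centre on the bench; x towards the locating bar, y towards the dowel pin. It is left or right of the robot, the bearers on the other side.
- bar: Fixed ground steel locating bar on the plate, 200 long, 16 wide, only 6 high. Origin: middle of its locating face at the plate's top; y along it to the pin, x square to the face and into the bar, z up. Seated, the rail's middle is at x -7.5, y 0, z 0. Contact is stiff. Pushed at mid-length the rail squares itself to the bar; its friction takes up to 2 N of a push.
- pin: Fixed steel dowel pin, diameter 8, 13 high, standing on the plate on the rail's centre line (114 along y, -7.5 along x from the bar's origin). Origin: centre of its foot at the plate's top. The rail's end butts against it; a rail brought along more than 5 off the bar catches on the pin's flank or slips past it.
- carriage: Bystander: steel carriage block for the rail, 60 x 34 x 24, loose on the bench. Origin: centre of its underside.
- hexkey: Bystander: L-shaped hex key 100 x 30, 5 thick, lying on the bench. Origin: on the bench under the middle of its long leg.
- tray: Bystander: blue open tray of cap screws, 90 x 100 x 28, loose on the bench. Origin: centre of its underside.
Things that resemble listed ones, but are neither listed nor needed, are in the scene too. What is meant by the rail is not purple, red or yellow, and is the larger of those in its own colour.

How it is judged:
By the outcome, as a careful person would: the job done as asked, in the order asked, and still so for the second after the job is handed in, while the arm keeps its last pose, push and grip.
It also fails if it takes over 59 s, if anything falls off the work surface, if the arm or the gripper's body presses on something with over 40 N, if the wrist force passes 120 N, or if a joint passes its speed limit or range.

ROBOT

A 6-joint arm with a two-finger parallel gripper is mounted at the origin on the work surface. World frame = base frame: x ahead of the robot, y to its left, z up, the work surface at z = 0. Lengths are in m, angles in rad, forces in N, time in s.
With the tool pointing down it reaches from about 0.25 to 0.8 m from the base axis. Payload 8.5 kg.
Tool frame: the origin (TCP) lies midway between the tips of the shut fingers; the grasp point (between the pads) lies 19 mm behind it; z points along the fingers, y is the line along which they close (so a half turn about z gives the same grasp; the last joint's range is limited). The gripper opens to 85 mm and grips with 20 to 120 N. Pads are 22 mm wide; open, the fingers measure 114 mm over their backs; the gripper's body (76 mm by 85 mm) begins 54 mm behind the grasp point. The pads swing forward as they close: fully open they stand 13 mm farther back than shut.
Start: joints at [1.128, 0.238, -0.013, 1.319, 0, 1.571], TCP at [0.225, 0.474, 0.231] pointing down, gripper open.
Joint ranges: [-2.66, 2.66], [-1.03, 1.9], [-1.14, 1.46], [-1.82, 2.27], [-1.45, 1.34], [-3.14, 3.14]. Speed limits (rad/s): [2.22, 2.22, 2.79, 3.14, 3.14, 3.14].

INTERFACE

Orientations are given as a unit quaternion [x, y, z, w].
In Python, from plant import manip gives the robot as it stands. The module is installed in compiled form; this text tells all that it offers.
- The arm moves only by the shell command python3 -m inch 'ROWS' [FORCE]. ROWS is JSON, a list of rows, each a list of 7 numbers: the opening, from -1 (shut) to 1 (fully open), then the shift along the tool's x, y, z in units of 0.03 m (1.0 is 0.03 m), then the turn, a rotation vector about the tool's x, y, z in units of 6 degrees (1.0 is 6 degrees). A call has 1 to 20 rows; each row shifts and turns the commanded pose from where the row before left it, along the tool's axes as they then stand; what a row does not reach is not made up. A row lasts 1/10 s, in which the tool goes at most 50 mm and 8.59 degrees, less where a joint would pass 70% of its speed; a pose out of reach is approached as far as the arm can. A call with a number of a shift or a turn outside -1 to 1 is refused whole. A call with a gripper value outside its range is refused whole. The fingers move at their own pace and stop on an object; FORCE is the grip in N (left out, the last holds). Time passes only in rows, so rows that do not move let the fingers close. It gives the time, the measured TCP pose, the force, the opening and the grip force at its end, in the units of the state.
- manip.read_state(): the state, without advancing time (a new reading comes with each control period).
- manip.grab_frame(name): name is "side" or "top" or "wrist"; returns a dict with "color" (420x560x3 uint8, red, green, blue), "range_z" (420x560 float32, m along the optical axis (not along the pixel's ray), 0 where there is no reading), "K" (3x3 intrinsics, pixels), "position" and "orientation" of the camera in the world. Camera axes: x right, y up, looking along -z (the intrinsics and any distortion apply to the point x, -y, -z); pixel columns grow to the right and rows downward; lengths in m; the calibration is good to about 2 mm. A picture is of the moment at which its call begins.
- manip.finish_job(): hands the job in; it is judged then, once.
The state is a dict: "clock": time; "joint_pos": joint angles; "qvel": joint speeds; "joint_efforts": joint torques, N m; "tool_pos": TCP position; "ee_rot": TCP orientation; "wrist_force": force on the tool from outside, world axes, zero at the start; "torque": the same for the moment, N m; "finger_gap": finger opening in m; "grip_force": force on a finger pad.
Only numpy, scipy, OpenCV 4.12 (cv2) and the standard library are available. Lean on these libraries where they do the work, as an engineer would, in place of code of your own. Each camera call takes 0.05 s, during which the arm holds its last target. There are 200 camera calls.

## Working session

There is one attempt and no reset: what is moved stays moved. The work goes in short steps, Python scripts to look and compute and a shell command to move; the robot and the scene stay as the last step left them, time stands still between calls to the robot, and variables do not carry over. Pictures are saved under pics/ and viewed, at most 10 in all, crops included, and the job is handed in when it is done.

```bash
mkdir -p pics; cat > h.py <<'E'
import numpy as np, cv2
from plant import manip
from scipy.spatial.transform import Rotation as R
def grab(n,tag):
    f=manip.grab_frame(n); np.savez(f'pics/{tag}.npz',**{k:np.array(v) for k,v in f.items()})
    cv2.imwrite(f'pics/{tag}.png',f['color'][:,:,::-1]); return f
def load(tag): return dict(np.load(f'pics/{tag}.npz'))
def cloud(f):
    d=f['range_z'];K=f['K'];v,u=np.mgrid[0:d.shape[0],0:d.shape[1]]
    p=np.stack([(u-K[0,2])/K[0,0]*d,-(v-K[1,2])/K[1,1]*d,-d],-1)
    return R.from_quat(f['orientation']).apply(p.reshape(-1,3)).reshape(p.shape)+f['position']
def atz(f,u,v,z):
    K=f['K'];r=R.from_quat(f['orientation']).apply([(u-K[0,2])/K[0,0],-(v-K[1,2])/K[1,1],-1])
    return f['position']+r*(z-f['position'][2])/r[2]
E
python3 - <<'E'
from h import *
for n in ('top','side'):
    f=grab(n,n); print(n,f.keys(),f['position'],f['orientation'],f['K'].tolist())
print(manip.read_state())
E
```

```text
top dict_keys(['color', 'range_z', 'K', 'position', 'orientation']) [0.46287174 0.16137414 1.17195785] [ 0.02916296 -0.02892444 -0.70214199  0.71085127] [[422.90046168970224, 0.0, 277.9025439126753], [0.0, 422.90046168970224, 211.0592292309514], [0.0, 0.0, 1.0]]
side dict_keys(['color', 'range_z', 'K', 'position', 'orientation']) [ 0.13214682 -0.61947402  0.54903096] [ 0.48799641 -0.11800131 -0.19247939  0.84314108] [[390.06726982292474, 0.0, 277.59268800895865], [0.0, 390.06726982292474, 205.18068038316716], [0.0, 0.0, 1.0]]
{'clock': 0.1, 'joint_pos': array([ 1.12800271e+00,  2.38715085e-01, -1.41467461e-02,  1.31918956e+00,
        5.64823286e-06,  1.57079866e+00]), 'qvel': array([ 0.00028096, -0.0016125 ,  0.00026362, -0.0001906 , -0.00046982,
       -0.00028319]), 'joint_efforts': array([ 1.94387699e-04, -5.39722824e+01,  3.46997845e+01,  1.34980938e-02,
       -3.69099234e-05,  2.52694275e-05]), 'tool_pos': array([0.2247895 , 0.47404566, 0.23075393]), 'ee_rot': array([ 2.19593651e-01,  9.75591223e-01, -6.11596142e-04, -1.40556079e-04]), 'wrist_force': array([ 0.13916832, -0.12080649,  0.21966068]), 'torque': array([-0.06067269, -0.00697423,  0.0175419 ]), 'grip_force': 0.0, 'finger_gap': 0.08514243245934928}
```

View pics/top.png

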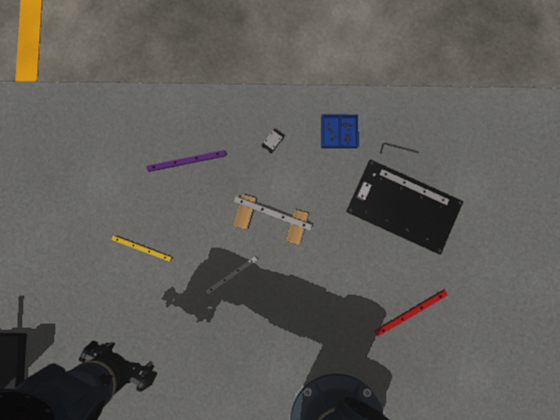

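The picture shows the grey rail on the bearers at (236,199)–(311,226). Candidates are the purple rail (187,161), yellow (142,248), red (412,312), a smaller grey rail in the shadow at (232,275), and the grey one on the bearers at (273,212). The one on the bearers fits, being the larger grey one. The plate is at (405,207), with the bar at (414,187) and the block at (365,190).

```bash
python3 - <<'E'
from h import *
f=load('top');c=f['color'][:,:,::-1]
a=cv2.resize(c[180:300,200:330],None,fx=4.6,fy=4.6,interpolation=cv2.INTER_CUBIC)[:, :400*2]
b=cv2.resize(c[150:262,340:470],None,fx=6,fy=6,interpolation=cv2.INTER_CUBIC)
a=cv2.resize(c[185:301,220:326],None,fx=4,fy=4,interpolation=cv2.INTER_CUBIC)
cv2.imwrite('pics/a.png',a);cv2.imwrite('pics/b.png',b[:600,:800])
P=cloud(f)
from numpy import array
# rail: bright grey pixels, height .035
def rect(m,name):
    n,l,s,_=cv2.connectedComponentsWithStats(m.astype(np.uint8))
    for i in range(1,n):
        if s[i,4]<25: continue
        q=P[l==i]; r=cv2.minAreaRect((q[:,:2]*1000).astype(np.float32)); print(name,s[i],np.round(r[0],1),np.round(r[1],1),round(r[2],1),'z',np.round(np.median(q[:,2]),4))
hsv=cv2.cvtColor(np.ascontiguousarray(c),cv2.COLOR_BGR2HSV)
g=(hsv[...,1]<50)&(hsv[...,2]>125)
roi=np.zeros_like(g);roi[190:240,225:320]=1; rect(g&roi,'rail')
roi[:]=0;roi[155:260,340:470]=1; rect(g&roi,'plate bright')
rect((hsv[...,2]<60)&roi,'plate dark')
E
```

```text
rail [234 197  77  33 381] [519.3 189.4] [219.4  87. ] 70.0 z 0.035
plate bright [380 170  24  14  96] [ 657.2 -147.7] [64.8 14.4] 65.7 z 0.0254
plate bright [403 181  40  21 171] [564.8 -52. ] [ 78.1 466.4] 16.0 z 0.0257
plate bright [358 183  13  17 100] [613.8 -67.9] [20.2 42.3] 67.7 z 0.0462
plate dark [ 347  160  116   94 5287] [581.3 -94.1] [503.1 253.1] 88.2 z 0.0199
```

View pics/a.png

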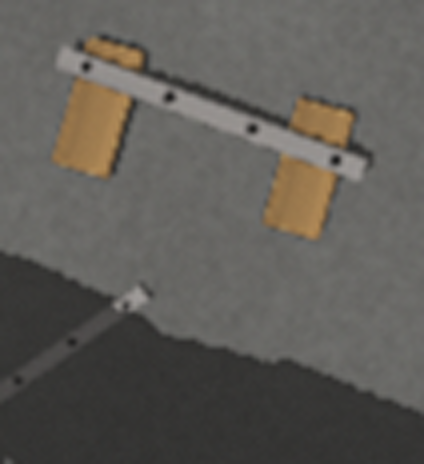

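View pics/b.png

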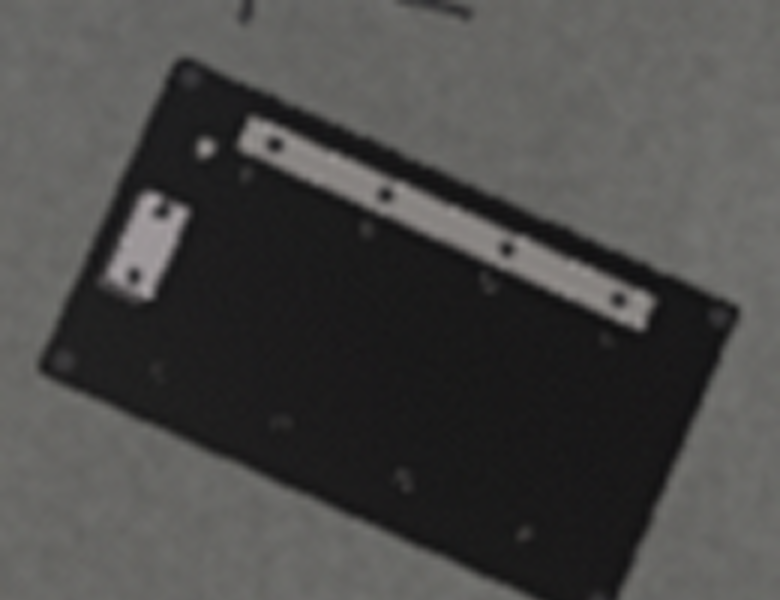

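Crop a confirms the four-holed light grey rail on the two bearers, with ends at about (61,57) and (366,168). Crop b shows the bar corners at (250,117), (238,148), (655,297) and (643,330), the pin top at (205,147), and the block at (147,245).

```bash
cat >> h.py <<'E'
def tgt(p,yaw,s=None):
    """shift/turn in row units from current TCP to p with tool down, tool y(closing) at angle yaw"""
    s=s or manip.read_state(); r=R.from_quat(s['ee_rot'])
    y=np.array([np.cos(yaw),np.sin(yaw),0])
    if r.as_matrix()[:,1]@y<0:y=-y
    z=np.array([0,0,-1.]);T=R.from_matrix(np.c_[np.cross(y,z),y,z])
    print('shift',np.round(r.inv().apply(np.array(p)-s['tool_pos'])/.03,2),'turn',np.round((r.inv()*T).as_rotvec(degrees=True)/6,2),'tool now',np.round(r.as_matrix(),3).tolist())
E
python3 - <<'E'
from h import *
f=load('top')
A=lambda c,o,z,k: np.array([atz(f,o[0]+(u+.5)/k-.5,o[1]+(v+.5)/k-.5,z) for u,v in c])
r=A([(65,45),(57,68),(370,155),(362,180)],(220,185),.035,4)
b=A([(250,117),(238,148),(655,297),(643,330)],(340,150),.026,6)
p=A([(205,147)],(340,150),.033,6)[0]
for n,q in(('rail',r),('bar',b)):
    d=(q[0]+q[1]-q[2]-q[3])/2
    print(n,q.mean(0),'len',np.linalg.norm(d),'w',np.linalg.norm(q[0]-q[1]),'yaw',np.arctan2(d[1],d[0]), 'z@',[np.round(cloud(f)[int(212),273],4)])
d=(b[0]+b[1]-b[2]-b[3]);d/=np.linalg.norm(d);x=np.array([d[1],-d[0],0])
o=b.mean(0)-8*x/1000
print('bar O',o,'x',x,'y',d,'pin in bar',(p-o)@x,(p-o)@d,'pin',p)
dr=(r[0]+r[1]-r[2]-r[3]);yr=np.arctan2(dr[1],dr[0])
c=r.mean(0);print('above rail');tgt([c[0],c[1],.20],yr+np.pi/2)
E
```

```text
rail [0.55220616 0.17577945 0.035     ] len 0.21896765006950866 w 0.016504759582376075 yaw 1.2332193383977375 z@ [array([0.5539, 0.1755, 0.0341])]
bar [ 0.62858626 -0.20835992  0.026     ] len 0.20027479192307457 w 0.015432076598084224 yaw 1.1553379946428237 z@ [array([0.5539, 0.1755, 0.0341])]
bar O [ 0.62126681 -0.20513105  0.026     ] x [ 0.91493143 -0.40360932  0.        ] y [0.40360932 0.91493143 0.        ] pin in bar -0.007289376657637209 0.11464347496053695 pin [ 0.6608687  -0.09729807  0.033     ]
above rail
shift [-14.12  -4.31   1.03] turn [-1.0e-02  1.0e-02  1.4e+01] tool now [[-0.904, 0.428, -0.001], [0.428, 0.904, -0.001], [0.0, -0.001, -1.0]]
```

```bash
python3 -m inch '[[1,-0.94,-0.29,0,0,0,0],[1,-0.94,-0.29,0,0,0,0],[1,-0.94,-0.29,0,0,0,0],[1,-0.94,-0.29,0,0,0,0],[1,-0.94,-0.29,0,0,0,0],[1,-0.94,-0.29,0,0,0,0],[1,-0.94,-0.29,0,0,0,0],[1,-0.94,-0.29,0,0,0,0],[1,-0.94,-0.29,0,0,0,0],[1,-0.94,-0.29,0,0,0,0],[1,-0.94,-0.29,0,0,0,0],[1,-0.94,-0.29,0,0,0,0],[1,-0.94,-0.29,0,0,0,0],[1,-0.94,-0.29,0,0,0,0],[1,-0.94,-0.29,0,0,0,0]]' 60 && python3 -m inch '[[1,0,0,0,0,0,1],[1,0,0,0,0,0,1],[1,0,0,0,0,0,1],[1,0,0,0,0,0,1],[1,0,0,0,0,0,1],[1,0,0,0,0,0,1],[1,0,0,0,0,0,1],[1,0,0,0,0,0,1],[1,0,0,0,0,0,1],[1,0,0,0,0,0,1],[1,0,0,0,0,0,1],[1,0,0,0,0,0,1],[1,0,0,0,0,0,1],[1,0,0,0,0,0,1],[1,0,0,0,0,0,0],[1,0,0,0,0,0,0]]'
python3 - <<'E'
from h import *
f=grab('wrist','w1');P=cloud(f);print(f['position'],f['orientation'])
print(manip.read_state()['joint_pos'])
h=P[...,2];m=(h>.031)&(h<.039)&(abs(P[...,0]-.55)<.15)&(abs(P[...,1]-.176)<.15)
n,l,s,_=cv2.connectedComponentsWithStats(m.astype(np.uint8));i=1+np.argmax(s[1:,4])
q=P[l==i];r=cv2.minAreaRect((q[:,:2]*1000).astype(np.float32));print(s[i],r,np.median(q[:,2]))
tgt([.5522,.1758,.2],1.2332+np.pi/2)
E
```

```text
clock: 1.6
tool_pos: [0.5518, 0.1741, 0.2309]
ee_rot: [0.22, 0.976, -0.0, -0.0]
wrist_force: [0.1, 0.1, 0.9]
finger_gap: 0.0855
grip_force: 0.0
clock: 3.2
tool_pos: [0.5511, 0.1751, 0.231]
ee_rot: [0.815, 0.579, -0.0, -0.0]
wrist_force: [0.1, 0.9, 0.3]
finger_gap: 0.0854
grip_force: 0.0
[0.5770811  0.25216091 0.37340723] [-0.15604237  0.02685005 -0.16463319  0.97356344]
[ 3.07706261e-01  3.31069140e-01  1.16967242e-01  1.35719706e+00
 -6.72544187e-05  2.21377327e+00]
[ 279   69   17  211 3072] ((550.7150268554688, 178.28009033203125), (220.6190643310547, 15.032693862915039), 70.09844207763672) 0.034943701666177135
shift [0.03 0.03 1.04] turn [-0.    0.    0.02] tool now [[0.329, 0.944, -0.0], [0.944, -0.329, -0.0], [-0.0, -0.0, -1.0]]
```

View pics/w1.png

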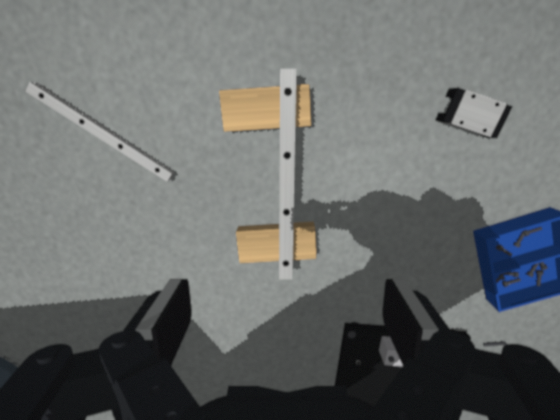

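The wrist view shows the rail upright at (288,70)–(286,278). The depth fit gives 220.6 × 15.0 at z 0.035, so it is the right part, centred between the fingers.

```bash
python3 -m inch '[[1,0.08,-0.03,0.9,0,0,0.11],[1,0,0,0.9,0,0,0],[1,0,0,0.9,0,0,0],[1,0,0,0.9,0,0,0],[1,0,0,0.9,0,0,0],[1,0,0,0.9,0,0,0],[1,0,0,0.6,0,0,0],[1,0,0,0.5,0,0,0],[1,0,0,0.33,0,0,0],[1,0,0,0,0,0,0],[1,0,0,0,0,0,0]]' 60 && python3 -m inch '[[-1,0,0,0,0,0,0],[-1,0,0,0,0,0,0],[-1,0,0,0,0,0,0],[-1,0,0,0,0,0,0],[-1,0,0,0,0,0,0],[-1,0,0,0,0,0,0],[-1,0,0,0,0,0,0],[-1,0,0,0,0,0,0],[-1,0,0,0,0,0,0],[-1,0,0,0,0,0,0],[-1,0,0,0,0,0,0],[-1,0,0,0,0,0,0]]' 60
```

```text
clock: 4.35
tool_pos: [0.5514, 0.1778, 0.0268]
ee_rot: [0.819, 0.574, 0.0, 0.0]
wrist_force: [1.0, 0.6, -0.3]
finger_gap: 0.0856
grip_force: 0.0
clock: 5.55
tool_pos: [0.5514, 0.1777, 0.0268]
ee_rot: [0.819, 0.573, 0.0, 0.0]
wrist_force: [-0.6, -0.6, 6.2]
finger_gap: 0.013
grip_force: 59.2
```

```bash
python3 -m inch '[[-1,0,0,-0.2,0,0,0],[-1,0,0,-0.5,0,0,0],[-1,0,0,-0.7,0,0,0],[-1,0,0,-0.7,0,0,0],[-1,0,0,-0.7,0,0,0],[-1,0,0,0,0,0,0],[-1,0,0,0,0,0,0]]' 60; python3 - <<'E'
from h import *
tgt([.6071,-.2076,.11],1.1553+np.pi/2)
f=grab('wrist','w2');P=cloud(f);h=P[...,2];T=manip.read_state()['tool_pos']
m=(h>.095)&(h<.14)&(abs(P[...,0]-T[0])<.13)&(abs(P[...,1]-T[1])<.13)
n,l,s,_=cv2.connectedComponentsWithStats(m.astype(np.uint8))
for i in range(1,n):
  if s[i,4]>200:
    q=P[l==i];print(s[i],cv2.minAreaRect((q[:,:2]*1000).astype(np.float32)),np.median(q[:,2]))
E
```

```text
clock: 6.25
tool_pos: [0.5511, 0.1777, 0.11]
ee_rot: [0.819, 0.573, -0.0, 0.0]
wrist_force: [0.2, 0.5, -2.1]
finger_gap: 0.0134
grip_force: 58.9
shift [-11.43   6.15   0.  ] turn [-0.    0.    0.63] tool now [[0.343, 0.94, -0.0], [0.94, -0.343, -0.0], [-0.0, -0.0, -1.0]]
[  235    18   104   374 15113] ((556.9306640625, 203.74998474121094), (168.36184692382812, 40.130592346191406), 77.06351470947266) 0.11807645433099365
```

View pics/w2.png

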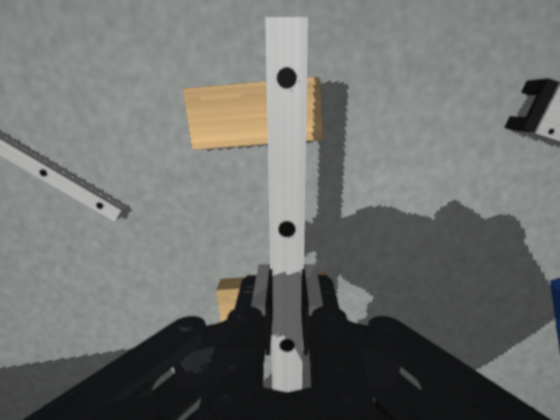

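The rail is held level, running up the image from (287,17) to (287,388), clear of the bearers.

```bash
python3 -m inch '[[-1,-0.4,0.2,0,0,0,0],[-1,-0.85,0.46,0,0,0,0],[-1,-0.85,0.46,0,0,0,0],[-1,-0.85,0.46,0,0,0,0],[-1,-0.85,0.46,0,0,0,0],[-1,-0.85,0.46,0,0,0,0],[-1,-0.85,0.46,0,0,0,0],[-1,-0.85,0.46,0,0,0,0],[-1,-0.85,0.46,0,0,0,0],[-1,-0.85,0.46,0,0,0,0],[-1,-0.85,0.46,0,0,0,0],[-1,-0.85,0.46,0,0,0,0],[-1,-0.85,0.46,0,0,0,0],[-1,-0.85,0.45,0,0,0,0],[-1,-0.41,0.2,0,0,0,0],[-1,-0.42,0.2,0,0,0,0.63]]' 60 && python3 -m inch '[[-1,0,0,0.3,0,0,0],[-1,0,0,0.6,0,0,0],[-1,0,0,0.6,0,0,0],[-1,0,0,0.5,0,0,0],[-1,0,0,0,0,0,0],[-1,0,0,0,0,0,0],[-1,0,0,0,0,0,0]]'; python3 - <<'E'
from h import *
f=grab('wrist','w3'); tgt([.6071,-.2076,.05],1.1553+np.pi/2)
print(f['position'],f['orientation'],manip.read_state()['torque'])
E
```

```text
clock: 7.9
tool_pos: [0.6092, -0.2371, 0.1091]
ee_rot: [0.838, 0.545, -0.001, -0.001]
wrist_force: [-0.3, 1.3, -3.0]
finger_gap: 0.0128
grip_force: 58.9
clock: 8.6
tool_pos: [0.6105, -0.2357, 0.0511]
ee_rot: [0.838, 0.546, 0.0, 0.0]
wrist_force: [-0.1, -0.1, -3.2]
finger_gap: 0.0132
grip_force: 58.9
shift [ 0.81 -0.49  0.04] turn [ 0.01 -0.    0.01] tool now [[0.403, 0.915, 0.001], [0.915, -0.403, -0.0], [0.0, 0.001, -1.0]]
[ 0.64225964 -0.16100847  0.19349406] [-0.15478107  0.03240569 -0.20338     0.96624493] [-0.04716205  0.01600112  0.01495191]
```

View pics/w3.png

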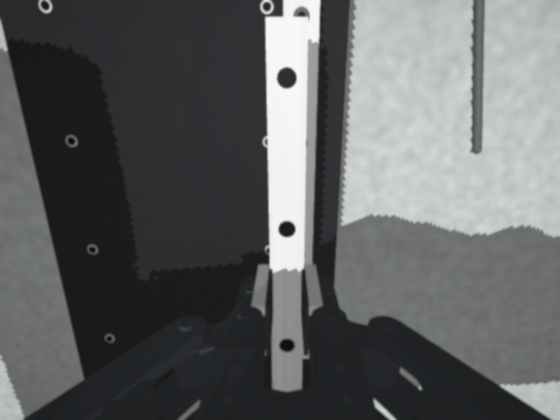

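The move overshot by 24 mm along the rail and 15 mm towards the bar. The rail is over the bar, whose edge shows at (313,40)–(303,270). I'll shift back and look again.

```bash
python3 -m inch '[[-1,0.3,-0.25,0,0,0,0],[-1,0.41,-0.24,0,0,0,0],[-1,0.1,0,0,0,0,0],[-1,0,0,0.5,0,0,0],[-1,0,0,0,0,0,0],[-1,0,0,0,0,0,0],[-1,0,0,0,0,0,0]]'; python3 - <<'E'
from h import *
f=grab('wrist','w4'); tgt([.6071,-.2076,.05],1.1553+np.pi/2)
P=cloud(f)
cv2.imwrite('pics/w4c.png',cv2.resize(f['color'][0:280,200:400,::-1],None,fx=2.1,fy=2.1))
# range along some rows
for v in range(5,260,25): print(v,' '.join(f'{u}:{P[v,u,2]*1000:.0f}' for u in range(256,360,4)))
E
```

```text
clock: 9.35
tool_pos: [0.6068, -0.2078, 0.0359]
ee_rot: [0.838, 0.546, 0.0, 0.0]
wrist_force: [0.1, 0.6, -2.5]
finger_gap: 0.0129
grip_force: 58.9
shift [ 0.01  0.   -0.47] turn [ 0.01  0.   -0.  ] tool now [[0.404, 0.915, 0.001], [0.915, -0.404, -0.0], [-0.0, 0.001, -1.0]]
5 256:20 260:19 264:19 268:20 272:21 276:19 280:21 284:20 288:19 292:19 296:23 300:24 304:23 308:20 312:19 316:21 320:20 324:21 328:19 332:20 336:21 340:19 344:20 348:20 352:20 356:20
30 256:19 260:21 264:21 268:44 272:44 276:43 280:43 284:43 288:44 292:44 296:44 300:44 304:45 308:21 312:21 316:20 320:21 324:20 328:21 332:178 336:18 340:19 344:21 348:20 352:19 356:20
55 256:21 260:20 264:21 268:45 272:43 276:45 280:43 284:45 288:43 292:43 296:44 300:44 304:42 308:21 312:18 316:21 320:26 324:26 328:25 332:27 336:26 340:26 344:25 348:27 352:25 356:25
80 256:20 260:20 264:20 268:43 272:45 276:44 280:44 284:45 288:44 292:44 296:44 300:43 304:44 308:20 312:20 316:20 320:27 324:26 328:26 332:26 336:26 340:25 344:25 348:27 352:26 356:20
105 256:20 260:20 264:20 268:44 272:43 276:45 280:44 284:44 288:44 292:45 296:43 300:
[... 516 characters left out ...]
44 280:44 284:44 288:44 292:44 296:43 300:44 304:44 308:19 312:19 316:25 320:26 324:26 328:26 332:26 336:25 340:26 344:26 348:26 352:20 356:20
205 256:20 260:20 264:20 268:20 272:45 276:45 280:44 284:43 288:43 292:44 296:43 300:42 304:45 308:20 312:20 316:27 320:26 324:26 328:25 332:26 336:26 340:27 344:27 348:20 352:20 356:21
230 256:21 260:20 264:21 268:20 272:44 276:45 280:45 284:44 288:45 292:45 296:44 300:43 304:21 308:20 312:22 316:26 320:27 324:25 328:26 332:25 336:26 340:26 344:26 348:19 352:19 356:19
255 256:20 260:20 264:19 268:20 272:43 276:44 280:45 284:44 288:44 292:44 296:44 300:44 304:20 308:20 312:26 316:26 320:26 324:26 328:26 332:25 336:26 340:26 344:19 348:20 352:19 356:19
```

View pics/w4c.png

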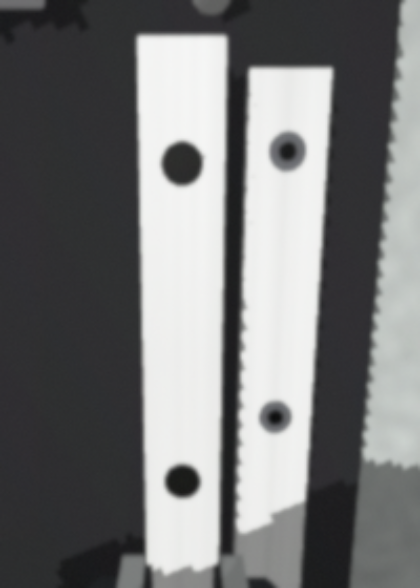

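The crop shows the rail's right edge from (228,37) to (219,560), its end at y=35, the bar's locating edge from (249,70) to (238,530), and the pin at (212,5).

```bash
python3 - <<'E'
from h import *
f=load('w4'); A=lambda u,v,z: atz(f,200+(u+.5)/2.1-.5,(v+.5)/2.1-.5,z)
b1,b2=A(249,70,.026),A(238,530,.026); c1,c2=A(333,68,.026),A(305,500,.026)
l1,l2=A(136,37,.044),A(146,565,.044); r1,r2=A(228,37,.044),A(219,560,.044)
ang=lambda p,q:np.degrees(np.arctan2(*(p-q)[1::-1]))
print('bar',ang(b1,b2),ang(c1,c2),'rail',ang(l1,l2),ang(r1,r2))
y=(b1-b2)/np.linalg.norm(b1-b2);y[2]=0;x=np.array([y[1],-y[0],0])
B=lambda p:np.round([(p-b1)@x*1000,(p-b1)@y*1000],1)
print('rail right edge vs bar face',B(r1),B(r2),'left',B(l1),B(l2),'bar far',B(c1),B(c2))
pin=A(212,5,.033);print('pin (exp x -7.5,y 14)',B(pin))
E
```

```text
bar 66.34796482028273 65.85816037025295 rail 66.23753738263811 66.22925659095488
rail right edge vs bar face [-5.2  1.7] [ -5.4 -95.9] left [-20.7   1.7] [-20.9 -97.1] bar far [16.2  0.3] [ 15.5 -89.6]
pin (exp x -7.5,y 14) [-7.5  9.2]
```

```bash
python3 -m inch '[[-1,0,0.05,0,0,0,0],[-1,0,0.05,0,0,0,0],[-1,0,0,0.08,0,0,0],[-1,0,0,0.08,0,0,0],[-1,0,0,0.06,0,0,0],[-1,0,0,0.04,0,0,0],[-1,0,0,0.02,0,0,0],[-1,0,0,0,0,0,0],[-1,0,0,0,0,0,0]]' && python3 -m inch '[[-1,0,0,0.01,0,0,0],[-1,0,0,0,0,0,0],[-1,0,0,0,0,0,0]]' && python3 -m inch '[[-1,0,0,0.01,0,0,0],[-1,0,0,0,0,0,0],[-1,0,0,0,0,0,0]]'
```

```text
clock: 10.3
tool_pos: [0.6093, -0.2089, 0.0271]
ee_rot: [0.838, 0.546, 0.0, 0.0]
wrist_force: [0.1, 0.5, -2.3]
finger_gap: 0.0129
grip_force: 59.0
clock: 10.6
tool_pos: [0.6093, -0.2089, 0.0269]
ee_rot: [0.838, 0.546, 0.0, 0.0]
wrist_force: [0.3, 0.0, -0.7]
finger_gap: 0.0133
grip_force: 59.2
clock: 10.9
tool_pos: [0.6094, -0.209, 0.0269]
ee_rot: [0.838, 0.546, 0.0, 0.0]
wrist_force: [-1.5, -0.6, 5.5]
finger_gap: 0.0128
grip_force: 59.9
```

```bash
python3 -m inch '[[-1,0,0,-0.008,0,0,0],[-1,0.04,0,0,0,0,0],[-1,0.06,0,0,0,0,0],[-1,0.06,0,0,0,0,0],[-1,0.04,0,0,0,0,0],[-1,0.02,0,0,0,0,0],[-1,0,0,0,0,0,0],[-1,0,0,0,0,0,0]]' && python3 -m inch '[[-1,0.01,0,0,0,0,0],[-1,0.01,0,0,0,0,0],[-1,0,0,0,0,0,0],[-1,0,0,0,0,0,0]]' && python3 -m inch '[[-1,0.01,0,0,0,0,0],[-1,0,0,0,0,0,0],[-1,0,0,0,0,0,0]]'
```

```text
clock: 11.7
tool_pos: [0.6123, -0.2029, 0.0269]
ee_rot: [0.838, 0.546, 0.0, 0.0]
wrist_force: [0.6, -2.3, 4.8]
finger_gap: 0.0132
grip_force: 59.9
clock: 12.1
tool_pos: [0.6124, -0.2025, 0.0268]
ee_rot: [0.838, 0.546, 0.0, 0.0]
wrist_force: [-1.3, -3.6, 5.5]
finger_gap: 0.0128
grip_force: 60.0
clock: 12.4
tool_pos: [0.6125, -0.2022, 0.0269]
ee_rot: [0.838, 0.546, 0.0, 0.0]
wrist_force: [-1.4, -3.1, 4.9]
finger_gap: 0.013
grip_force: 60.0
```

```bash
python3 -m inch '[[-1,0.01,0,-0.005,0,0,0],[-1,0,0,0,0,0,0],[-1,0,0,0,0,0,0]]' && python3 -m inch '[[-1,0.01,0,0,0,0,0],[-1,0,0,0,0,0,0],[-1,0,0,0,0,0,0]]' && python3 -m inch '[[-1,0.01,0,0,0,0,0],[-1,0,0,0,0,0,0],[-1,0,0,0,0,0,0]]' && python3 -m inch '[[-1,0.01,0,0,0,0,0],[-1,0,0,0,0,0,0],[-1,0,0,0,0,0,0]]'
```

```text
clock: 12.7
tool_pos: [0.6126, -0.2018, 0.0269]
ee_rot: [0.838, 0.546, 0.0, 0.0]
wrist_force: [-0.2, -1.7, 4.6]
finger_gap: 0.0132
grip_force: 59.9
clock: 13.0
tool_pos: [0.6126, -0.2016, 0.0268]
ee_rot: [0.838, 0.546, 0.0, 0.0]
wrist_force: [-0.7, -3.1, 5.0]
finger_gap: 0.0126
grip_force: 59.9
clock: 13.3
tool_pos: [0.6127, -0.2013, 0.0268]
ee_rot: [0.838, 0.546, -0.0, 0.0]
wrist_force: [-0.7, -2.9, 5.3]
finger_gap: 0.0131
grip_force: 60.0
clock: 13.6
tool_pos: [0.6127, -0.201, 0.0269]
ee_rot: [0.838, 0.546, -0.0, 0.0]
wrist_force: [-0.3, -2.5, 6.5]
finger_gap: 0.0127
grip_force: 60.0
```

```bash
python3 -m inch '[[-1,0.01,0,-0.005,0,0,0],[-1,0,0,0,0,0,0],[-1,0,0,0,0,0,0]]' && python3 -m inch '[[-1,0.01,0,0,0,0,0],[-1,0,0,0,0,0,0],[-1,0,0,0,0,0,0]]' && python3 -m inch '[[-1,0.01,0,0,0,0,0],[-1,0,0,0,0,0,0],[-1,0,0,0,0,0,0]]'; python3 - <<'E'
from h import *
f=grab('wrist','w5')
cv2.imwrite('pics/w5c.png',cv2.resize(f['color'][0:180,220:380,::-1],None,fx=3.3,fy=3.3))
E
```

```text
clock: 13.9
tool_pos: [0.6127, -0.2008, 0.0269]
ee_rot: [0.838, 0.546, -0.0, -0.0]
wrist_force: [-1.4, -4.7, 3.6]
finger_gap: 0.0129
grip_force: 59.8
clock: 14.2
tool_pos: [0.6128, -0.2008, 0.0269]
ee_rot: [0.838, 0.546, -0.0, 0.0]
wrist_force: [-1.2, -4.4, 3.7]
finger_gap: 0.0129
grip_force: 59.8
clock: 14.5
tool_pos: [0.6128, -0.2008, 0.0269]
ee_rot: [0.838, 0.546, -0.001, 0.0]
wrist_force: [-1.9, -6.4, 3.9]
finger_gap: 0.013
grip_force: 59.8
```

View pics/w5c.png

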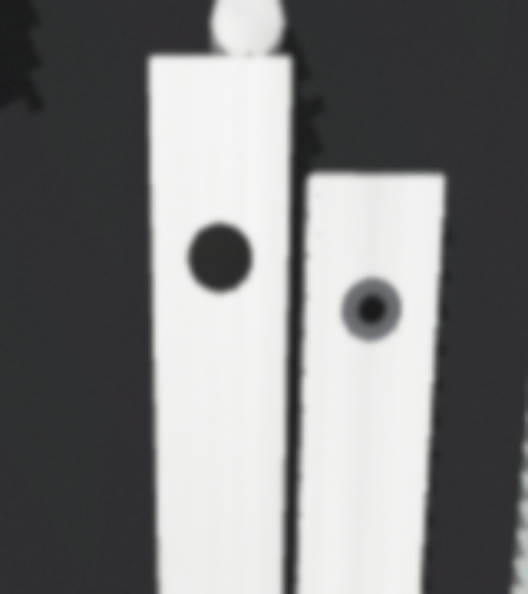

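The end butts against the pin (crop pin at (247,20), rail end at y=57), with a gap of about 1.8 mm to the bar at (291–307). Next is the slow approach to the bar.

```bash
python3 -m inch '[[-1,-0.005,0.01,0,0,0,0],[-1,0,0.01,0,0,0,0],[-1,0,0.01,0,0,0,0],[-1,0,0,0,0,0,0],[-1,0,0,0,0,0,0]]' && python3 -m inch '[[-1,0,0.01,0,0,0,0],[-1,0,0,0,0,0,0],[-1,0,0,0,0,0,0]]' && python3 -m inch '[[-1,0,0.005,0,0,0,0],[-1,0,0.005,0,0,0,0],[-1,0,0,0,0,0,0]]' && python3 -m inch '[[-1,0,0.005,0,0,0,0],[-1,0,0,0,0,0,0],[-1,0,0,0,0,0,0]]'
```

```text
clock: 15.05
tool_pos: [0.6128, -0.2008, 0.0269]
ee_rot: [0.838, 0.546, -0.001, -0.0]
wrist_force: [-4.1, -4.8, 6.6]
finger_gap: 0.0131
grip_force: 60.1
clock: 15.35
tool_pos: [0.6128, -0.2007, 0.0268]
ee_rot: [0.838, 0.546, -0.001, -0.001]
wrist_force: [-5.2, -3.7, 7.2]
finger_gap: 0.0132
grip_force: 60.2
clock: 15.65
tool_pos: [0.6128, -0.2008, 0.0269]
ee_rot: [0.838, 0.546, -0.001, -0.001]
wrist_force: [-6.6, -2.8, 8.1]
finger_gap: 0.0128
grip_force: 60.4
clock: 15.95
tool_pos: [0.6128, -0.2008, 0.0269]
ee_rot: [0.838, 0.546, -0.001, -0.001]
wrist_force: [-6.4, -3.3, 8.5]
finger_gap: 0.0126
grip_force: 60.4
```

It's sticking on friction, so I'll back off the sideways command, then ease the downward and pin loads.

```bash
python3 -m inch '[[-1,0,-0.03,0,0,0,0],[-1,0,0,-0.01,0,0,0],[-1,-0.03,0,0,0,0,0],[-1,0,0,0,0,0,0],[-1,0,0,0,0,0,0]]' && python3 -m inch '[[-1,0,0,-0.015,0,0,0],[-1,0,0,0,0,0,0],[-1,0,0,0,0,0,0]]'; python3 - <<'E'
from h import *
s=manip.read_state();r=R.from_quat(s['ee_rot']).inv();print(r.apply(s['wrist_force']),r.apply(s['torque']),s['tool_pos'])
E
```

```text
clock: 16.45
tool_pos: [0.6128, -0.2009, 0.0269]
ee_rot: [0.838, 0.546, -0.0, -0.001]
wrist_force: [-3.0, -0.8, 1.6]
finger_gap: 0.0128
grip_force: 59.6
clock: 16.75
tool_pos: [0.6134, -0.2012, 0.0273]
ee_rot: [0.838, 0.546, -0.0, -0.0]
wrist_force: [-0.7, -0.9, -3.5]
finger_gap: 0.0128
grip_force: 59.0
[-1.06059986 -0.27152879  3.51061701] [ 0.03965762 -0.10799226 -0.0071027 ] [ 0.61337643 -0.20121059  0.02732496]
```

```bash
python3 -m inch '[[-1,0,0.005,0,0,0,0],[-1,0,0.005,0,0,0,0],[-1,0,0,0,0,0,0]]' && python3 -m inch '[[-1,0,0.005,0,0,0,0],[-1,0,0.005,0,0,0,0],[-1,0,0,0,0,0,0]]' && python3 -m inch '[[-1,0,0.005,0,0,0,0],[-1,0,0.005,0,0,0,0],[-1,0,0,0,0,0,0]]' && python3 -m inch '[[-1,0,0.005,0,0,0,0],[-1,0,0.005,0,0,0,0],[-1,0,0,0,0,0,0]]'
```

```text
clock: 17.05
tool_pos: [0.6138, -0.2015, 0.0277]
ee_rot: [0.838, 0.546, 0.0, 0.0]
wrist_force: [-0.8, -0.3, -2.7]
finger_gap: 0.013
grip_force: 59.0
clock: 17.35
tool_pos: [0.614, -0.2017, 0.0277]
ee_rot: [0.838, 0.546, -0.0, 0.0]
wrist_force: [0.5, -0.5, -3.0]
finger_gap: 0.0128
grip_force: 59.0
clock: 17.65
tool_pos: [0.6142, -0.2018, 0.0277]
ee_rot: [0.838, 0.546, -0.0, 0.0]
wrist_force: [1.0, 0.2, -2.1]
finger_gap: 0.013
grip_force: 59.0
clock: 17.95
tool_pos: [0.6145, -0.2019, 0.0277]
ee_rot: [0.838, 0.546, -0.0, 0.0]
wrist_force: [-0.1, 0.5, -3.3]
finger_gap: 0.0127
grip_force: 59.0
```

```bash
python3 -m inch '[[-1,0,0.005,0,0,0,0],[-1,0,0,0,0,0,0],[-1,0,0,0,0,0,0]]' && python3 -m inch '[[-1,0,0.005,0,0,0,0],[-1,0,0,0,0,0,0],[-1,0,0,0,0,0,0]]' && python3 -m inch '[[-1,0,0.005,0,0,0,0],[-1,0,0,0,0,0,0],[-1,0,0,0,0,0,0]]' && python3 -m inch '[[-1,0,0.005,0,0,0,0],[-1,0,0,0,0,0,0],[-1,0,0,0,0,0,0]]'&& python3 -m inch '[[-1,0,0.005,0,0,0,0],[-1,0,0,0,0,0,0],[-1,0,0,0,0,0,0]]'
```

```text
clock: 18.25
tool_pos: [0.6146, -0.2019, 0.0277]
ee_rot: [0.838, 0.546, -0.0, -0.0]
wrist_force: [-0.1, 0.1, -2.4]
finger_gap: 0.0132
grip_force: 59.0
clock: 18.55
tool_pos: [0.6147, -0.202, 0.0277]
ee_rot: [0.838, 0.546, -0.0, -0.0]
wrist_force: [-0.8, -0.2, -2.9]
finger_gap: 0.0128
grip_force: 59.0
clock: 18.85
tool_pos: [0.6148, -0.2021, 0.0277]
ee_rot: [0.838, 0.546, -0.0, -0.0]
wrist_force: [-1.4, 0.5, -2.9]
finger_gap: 0.0127
grip_force: 59.0
clock: 19.15
tool_pos: [0.6149, -0.2021, 0.0277]
ee_rot: [0.838, 0.546, -0.0, -0.0]
wrist_force: [-1.4, 0.5, -2.4]
finger_gap: 0.0132
grip_force: 59.0
clock: 19.45
tool_pos: [0.615, -0.2021, 0.0276]
ee_rot: [0.838, 0.546, -0.0, -0.0]
wrist_force: [-2.0, 1.2, -2.5]
finger_gap: 0.0129
grip_force: 59.1
```

```bash
python3 -m inch '[[-1,0.01,0,0.015,0,0,0],[-1,0,0,0.01,0,0,0],[-1,0,0,0,0,0,0],[-1,0,0,0,0,0,0]]' && python3 -m inch '[[-1,0.01,0,0.01,0,0,0],[-1,0,0,0,0,0,0],[-1,0,0,0,0,0,0]]' && python3 -m inch '[[-1,0.02,0,0,0,0,0],[-1,0,0,0,0,0,0],[-1,0,0,0,0,0,0]]'
```

```text
clock: 19.85
tool_pos: [0.6151, -0.202, 0.0269]
ee_rot: [0.838, 0.546, -0.0, -0.0]
wrist_force: [-3.6, 1.1, -2.1]
finger_gap: 0.0127
grip_force: 59.1
clock: 20.15
tool_pos: [0.6151, -0.202, 0.0269]
ee_rot: [0.838, 0.546, -0.0, 0.0]
wrist_force: [-4.4, -0.8, 0.9]
finger_gap: 0.0128
grip_force: 59.5
clock: 20.45
tool_pos: [0.6152, -0.2018, 0.0269]
ee_rot: [0.838, 0.546, -0.001, 0.0]
wrist_force: [-5.0, -3.2, 2.0]
finger_gap: 0.0129
grip_force: 59.6
```

```bash
python3 -m inch '[[-1,0,0.01,0,0,0,0],[-1,0,0.01,0,0,0,0],[-1,0,0.01,0,0,0,0],[-1,0,0.01,0,0,0,0],[-1,0,0,0,0,0,0],[-1,0,0,0,0,0,0]]'; python3 - <<'E'
from h import *
s=manip.read_state();r=R.from_quat(s['ee_rot']).inv();print(r.apply(s['wrist_force']),r.apply(s['torque']),s['tool_pos'],s['ee_rot'])
f=grab('wrist','w6')
cv2.imwrite('pics/w6c.png',cv2.resize(f['color'][0:290,220:380,::-1],None,fx=2,fy=2))
E
```

```text
clock: 21.05
tool_pos: [0.6152, -0.2019, 0.0269]
ee_rot: [0.838, 0.546, -0.001, -0.0]
wrist_force: [-10.4, -0.2, 5.4]
finger_gap: 0.0128
grip_force: 60.0
[-4.44119654 -9.42920491 -5.40058284] [ 1.82809419 -0.96385835  0.08993084] [ 0.61520574 -0.20187014  0.02690411] [ 8.37918650e-01  5.45793626e-01 -1.20679402e-03 -4.44243420e-04]
```

View pics/w6c.png

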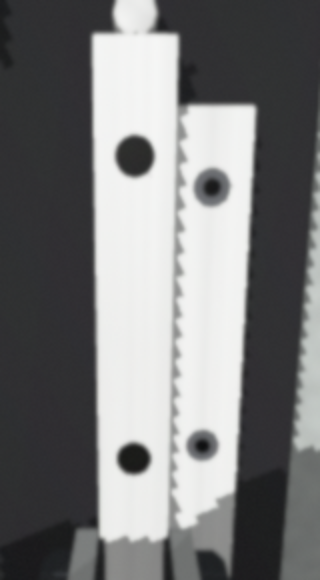

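The picture shows the rail's end on the pin at (135,30) and its side tight along the bar, parallel. The 9.4 N push with only 0.09 N m of yaw moment means the contact is spread along the bar. I'll hold this.

```bash
python3 -m inch '[[-1,0,0.01,0,0,0,0],[-1,0,0,0,0,0,0],[-1,0,0,0,0,0,0],[-1,0,0,0,0,0,0],[-1,0,0,0,0,0,0],[-1,0,0,0,0,0,0],[-1,0,0,0,0,0,0],[-1,0,0,0,0,0,0],[-1,0,0,0,0,0,0],[-1,0,0,0,0,0,0],[-1,0,0,0,0,0,0],[-1,0,0,0,0,0,0],[-1,0,0,0,0,0,0],[-1,0,0,0,0,0,0],[-1,0,0,0,0,0,0],[-1,0,0,0,0,0,0],[-1,0,0,0,0,0,0],[-1,0,0,0,0,0,0],[-1,0,0,0,0,0,0],[-1,0,0,0,0,0,0]]'; python3 - <<'E'
from h import *
s=manip.read_state();r=R.from_quat(s['ee_rot']).inv();print(r.apply(s['wrist_force']),r.apply(s['torque']),s['tool_pos'],s['ee_rot'])
E
```

```text
clock: 23.1
tool_pos: [0.6152, -0.2019, 0.0269]
ee_rot: [0.838, 0.546, -0.001, -0.001]
wrist_force: [-11.2, 0.1, 6.1]
finger_gap: 0.0126
grip_force: 60.1
[ -4.42404588 -10.30623328  -6.07134844] [ 2.03671407 -0.90090659  0.13062414] [ 0.61520669 -0.2018558   0.02689444] [ 8.37896311e-01  5.45827380e-01 -1.35073545e-03 -6.47528075e-04]
```

```bash
python3 -m inch '[[-1,0,0.005,0,0,0,0],[-1,0,0,0,0,0,0],[-1,0,0,0,0,0,0],[-1,0,0,0,0,0,0],[-1,0,0,0,0,0,0],[-1,0,0,0,0,0,0],[-1,0,0,0,0,0,0],[-1,0,0,0,0,0,0],[-1,0,0,0,0,0,0],[-1,0,0,0,0,0,0],[-1,0,0,0,0,0,0],[-1,0,0,0,0,0,0],[-1,0,0,0,0,0,0],[-1,0,0,0,0,0,0],[-1,0,0,0,0,0,0],[-1,0,0,0,0,0,0],[-1,0,0,0,0,0,0],[-1,0,0,0,0,0,0],[-1,0,0,0,0,0,0],[-1,0,0,0,0,0,0]]' && python3 -m inch '[[-1,0,0,0,0,0,0],[-1,0,0,0,0,0,0],[-1,0,0,0,0,0,0],[-1,0,0,0,0,0,0],[-1,0,0,0,0,0,0],[-1,0,0,0,0,0,0],[-1,0,0,0,0,0,0],[-1,0,0,0,0,0,0],[-1,0,0,0,0,0,0],[-1,0,0,0,0,0,0],[-1,0,0,0,0,0,0],[-1,0,0,0,0,0,0],[-1,0,0,0,0,0,0],[-1,0,0,0,0,0,0],[-1,0,0,0,0,0,0],[-1,0,0,0,0,0,0]]'; python3 -c "
from plant import manip; print(manip.finish_job())"
```

```text
clock: 25.1
tool_pos: [0.6152, -0.2018, 0.0269]
ee_rot: [0.838, 0.546, -0.001, -0.001]
wrist_force: [-11.6, 0.1, 6.5]
finger_gap: 0.0125
grip_force: 60.2
clock: 26.7
tool_pos: [0.6152, -0.2019, 0.0269]
ee_rot: [0.838, 0.546, -0.001, -0.001]
wrist_force: [-11.1, -0.1, 6.1]
finger_gap: 0.013
grip_force: 60.2
the job is handed in; nothing more can be done
None
```

The rail lies holes up on the plate, along the bar and butted on the pin; I pressed it against the bar at about 10 N for over 5 s and handed the job in at 26.7 s, still pressing (no verdict was returned).

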